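# Lock the light gauge with its index pin and hold the reference cell in the beam

### The job

Check the light gauge: first take the index pin out of its parking block and push it down, fully home, through the hole in the flange of the receiver post, and let go of it. Then pick up the glass reference cell by its two frosted faces only, never touching its clear windows, and hold it upright in the middle of the gap between the two posts, at the height of the lenses and with its windows square to the beam, without letting it bump the gauge; the program finishes while still holding it there, with the pin left in the flange. Leave the oil bottle standing where it is.

Things in the scene. Friction and masses are not known exactly. Their poses are not given: they have to be found in the camera images.
- beam_middle (a point): Middle of the light path, midway between the two lenses, 75 mm above the worktop. The light runs along this point's y axis from lens to lens and is about 6 mm across; the gap between the lens rings is 88 mm. Lamp post at +y, receiver post at -y, z up; same axes as light_gauge.
- flange_hole (a point): Centre of the hole's mouth on the flange's top face, 40 mm above the worktop, 135 mm from the beam's middle towards -y of the gauge, 59 mm from the receiver head. Same axes as the gauge. Flange: level plate 44 x 44 x 10 mm; its round hole, 13 mm wide, chamfered, goes straight down through it; a wider hole in the base bar lies in line below.
- light_gauge: The gauge, fixed: grey base bar 80 mm wide (x), 12 mm thick, y from -170 to +100 mm, with two posts with black heads, lamp at y = +62 mm and receiver at y = -62 mm, heads 44 mm wide, 97 mm high, lenses facing each other; beyond the receiver a flange with a hole. Origin on the worktop 75 mm below beam_middle.
- pin_rest: Fixed dark steel parking block 46 x 46 x 40 mm with an upright hole in its top, where the pin stands at the start. Origin at the centre of its underside.
- pin: Steel index pin, about 0.10 kg; origin at the shank's lower tip, z towards the head. Shank 10 mm across, 36 mm long, tapered tip; above it a round head 20 mm across, 36 mm tall, whose shoulder stops on the flange. At the start it stands in the parking block, head 40 to 76 mm above the worktop, shank hidden. Fully home its tip is 36 mm below the flange's top.
- pin_head (a point): Centre of the pin's round head, the place to grip it: 54 mm above the tip, 18 mm above the shoulder.
- cell_middle (a point): Centre of the glass reference cell's glass block, and of its windows; it stands upright on the worktop at the start with this point 31 mm up. Same axes as cell.
- cell: Glass cell, about 0.13 kg, origin at the centre of its underside: 34 mm long (x), 24 mm wide (y), 70 mm tall: 62 mm glass, then a smaller metal cap. The two broad faces (34 x 62 mm, 24 mm apart, facing +y and -y) are frosted: grip here. The two narrow ends (+x and -x) are the clear windows through which the light must pass.
- window_a: Clear window on the cell's +x end, 19 mm wide and 50 mm tall, a 2 mm glass plate; origin at its centre. Not to be touched by the fingers.
- window_b: Clear window on the cell's -x end, like window_a.
- oil_bottle: Bystander: oil dropper bottle, 53 mm across, 142 mm high; origin at its underside.
There are look-alikes about, which are no part of the job. Leave any purple or turquoise look-alike of the pin alone.

How it is judged (in metres and radians):
On the way, in this order (a step that is already met when the one before it is completed fails the run):
1. the index pin stands fully home in the flange hole and is released (horizontal distance between pin and flange_hole below 0.004 m and z of pin in the frame of flange_hole below -0.031 m and angle between pin's own z axis and vertical below 0.1 rad and contact force between pin and the fingers below 0.1 N), for 0.2 s.
2. the cell is lifted off the worktop between the fingers (height (world z) of cell_middle above 0.051 m and contact force between cell and the fingers above 1 N), for 0.2 s.
At the end, for the whole second after the job is handed in: Pin home in the flange hole (within 4 mm of its axis, 31 mm deep, 0.1 rad) and released; cell held on its frosted faces, still, clear of the gauge, its middle within 7 mm sideways, 12 mm in height, 14 mm along the beam, windows square within 0.18 rad, upright within 0.15 rad (all of step 1 and x of cell_middle in the frame of beam_middle between -0.007 and 0.007 m and y of cell_middle in the frame of beam_middle between -0.014 and 0.014 m and z of cell_middle in the frame of beam_middle between -0.012 and 0.012 m and angle between the x axis of cell and the y axis of beam_middle, either way round below 0.18 rad and angle between cell's own z axis and vertical below 0.15 rad and contact force between cell and the fingers above 2 N and contact force between cell and light_gauge below 0.3 N and contact force between each of window_a, window_b and the fingers below 0.5 N and linear speed of cell below 0.03 m/s and angular speed of cell below 0.2 rad/s); the arm keeps its last pose, push and grip.
It fails at once if the fingers touch a clear window (contact force between any of window_a, window_b and the fingers above 1 N).
It fails at once if the cell bumps the gauge (contact force between cell and light_gauge above 2 N).
It fails at once if the oil bottle is displaced by more than 25 mm (distance of oil_bottle from where it was at the start of the episode above 0.025 m).
It also fails if it takes over 61 s, if anything falls off the work surface, if the arm or the gripper's body presses on something with over 40 N, if the wrist force passes 120 N, or if a joint passes its speed limit or range.

### The arm

A 7-joint arm with a two-finger parallel gripper is mounted at the origin on the work surface; the furniture and walls round the work are solid. World frame = base frame: x ahead of the robot, y to its left, z up, the work surface at z = 0. Lengths are in mm, angles in rad, forces in N, time in s.
With the tool pointing down it reaches from about 350 to 775 mm from the base axis. Payload 3.1 kg.
Tool frame: the origin (TCP) lies on the centre line of the jaws, within the pads' length; the fingertips stand 22 mm ahead of it and the grasp point (between the pads) lies 3 mm ahead of it; z points along the fingers, y is the line along which they close (so a half turn about z gives the same grasp; the last joint's range is limited). The gripper opens to 85 mm and grips with 20 to 120 N. Pads are 22 mm wide; open, the fingers measure 114 mm over their backs; the gripper's body (76 mm by 85 mm) begins 54 mm behind the grasp point. The pads swing forward as they close: fully open they stand 13 mm farther back than shut.
Start: joints at [-1.164, 0.311, 0.014, 1.512, -0.004, 1.319, -0.027], TCP at [238.613, 495.561, 253.304] pointing down, gripper open.
Joint ranges: [-2.7, 2.7], [-0.3, 1.91], [-1.27, 1.3], [0.12, 2.57], [-1.44, 4.58], [0.2, 2.03], [-3.05, 3.05]. Speed limits (rad/s): [2.79, 2.79, 3.14, 3.14, 3.14, 3.14, 3.14].

### API

Orientations are given as a unit quaternion [w, x, y, z].
In Python, from plant import r, vision gives the robot as it stands.
- The arm moves only by the shell command python3 -m inch 'ROWS' [FORCE]. ROWS is JSON, a list of rows, each an object of numbers: "x", "y", "z": the shift along the tool's x, y, z in mm; "wx", "wy", "wz": the turn, a rotation vector about the tool's x, y, z in rad; "jaw": the gripper's target within -1 to 1 (fully open at 1, half-way at 0, shut at -1). A call has 1 to 12 rows; each row shifts and turns the commanded pose from where the row before left it, along the tool's axes as they then stand; what a row does not reach is not made up. A row lasts 1/10 s, in which the tool goes at most 50 mm and 8.59 degrees, less where a joint would pass 70% of its speed; a pose out of reach is approached as far as the arm can. A call is refused whole if a number of a shift passes 50 or a number of a turn 0.15, either way. A call with a gripper value outside its range is refused whole. The fingers move at their own pace and stop on an object; FORCE is the grip in N (left out, the last holds). Time passes only in rows, so rows that do not move let the fingers close. It gives the time, the measured TCP pose, the force, the opening and the grip force at its end, in the units of the state.
- r.state(): the state, without advancing time (a new reading comes with each control period).
- vision.capture(name): name is "scene" or "top" or "wrist"; returns (picture, depth): 480x640x3 uint8, blue, green, red; 480x640 float32, mm along the optical axis (not along the pixel's ray), 0 where there is no reading.
- vision.calibration(name): a dict with "mtx" (3x3 intrinsics, pixels), "xyz" and "attitude" of the camera in the world. Camera axes: x right, y up, looking along -z (the intrinsics and any distortion apply to the point x, -y, -z); pixel columns grow to the right and rows downward; lengths in mm; the calibration is good to about 2 mm. A picture is of the moment at which its call begins: read the wrist's pose just before it. calibration takes no time and is no camera call; for the wrist camera it gives the pose at the moment of the call.
- r.finish_job(): hands the job in; it is judged then, once.
The state is a dict: "time": time; "qpos": joint angles; "dq": joint speeds; "effort": joint torques, N m; "tcp_pos": TCP position; "eef_rot": TCP orientation; "contact_force": force on the tool from outside, world axes, zero at the start; "wrist_torque": the same for the moment, N m; "gripper_width": finger opening in mm; "grasp_force": force on a finger pad.
Only numpy, scipy, OpenCV 4.12 (cv2) and the standard library are available. Lean on these libraries where they do the work, as an engineer would, in place of code of your own. Each camera call takes 0.05 s, during which the arm holds its last target. There are 200 camera calls.

## Working session

There is one attempt and no reset: what is moved stays moved. The work goes in short steps, Python scripts to look and compute and a shell command to move; the robot and the scene stay as the last step left them, time stands still between calls to the robot, and variables do not carry over. Pictures are saved under pics/ and viewed, at most 10 in all, crops included, and the job is handed in when it is done.

```bash
mkdir -p pics; ls; cat > h.py <<'E'
import numpy as np, cv2, sys
from scipy.spatial.transform import Rotation as R
from plant import r, vision
def rot(q): return R.from_quat([q[1],q[2],q[3],q[0]]).as_matrix()
def snap(name):
    c=vision.calibration(name); im,d=vision.capture(name); return im,d,c
def att(c):
    a=np.array(c["attitude"],float); return a if a.shape==(3,3) else rot(a)
def ray(c,u,v):
    K=np.array(c["mtx"],float); p=np.linalg.inv(K)@[u,v,1]
    return np.array(c["xyz"],float), att(c)@np.array([p[0],-p[1],-1.])
def onz(c,u,v,z):
    o,d=ray(c,u,v); return o+d*(z-o[2])/d[2]
def pt(c,d,u,v):
    o,k=ray(c,u,v); return o+k*float(d[int(v),int(u)])
def cloud(c,d):
    K=np.array(c["mtx"],float); v,u=np.mgrid[0:480,0:640]
    p=np.stack([(u-K[0,2])/K[0,0],-(v-K[1,2])/K[1,1],-np.ones(u.shape)],-1)*d[...,None]
    return p@att(c).T+np.array(c["xyz"],float)
def proj(c,P):
    K=np.array(c["mtx"],float); q=att(c).T@(np.array(P,float)-np.array(c["xyz"],float)); q=q*[1,-1,-1]; q=K@q; return q[:2]/q[2]
E
python3 - <<'E'
from h import *
print(r.state())
for n in("scene","top"):
    im,d,c=snap(n); print(n,c); cv2.imwrite(f"pics/{n}0.png",im); np.savez(f"{n}0.npz",im=im,d=d)
E
```

```text
pics
{'time': 0.0, 'qpos': array([-1.16368386,  0.31177432,  0.01401151,  1.51304414, -0.0043803 ,
        1.31922701, -0.02717528]), 'dq': array([-1.20417626e-03,  7.36549253e-04,  1.79759209e-03, -2.28869368e-03,
        9.14280415e-04,  3.30035304e-04,  6.14152972e-05]), 'effort': array([-5.21778875e-04, -3.79909158e+01,  1.45689799e-01, -2.30587274e+01,
        1.21329891e-02,  1.36047072e-02,  1.17030285e-05]), 'tcp_pos': array([238.34982269, 494.91471856, 252.19960431]), 'eef_rot': array([-2.08735848e-04,  2.22484511e-01,  9.74935472e-01, -1.19310820e-03]), 'contact_force': array([ 0.22493192, -0.0160587 , -0.01306027]), 'wrist_torque': array([-0.0500588 , -0.0090999 , -0.01009183]), 'grasp_force': 0.0, 'gripper_width': 85.2961225716477}
scene {'mtx': array([[582.91348804,   0.        , 327.32336348],
       [  0.        , 582.91348804, 236.05955009],
       [  0.        ,   0.        ,   1.        ]]), 'xyz': array([-159.6807105 , -578.00081031,  801.0186542 ]), 'attitude': array([ 0.82352228,  0.38692476, -0.17384042, -0.37666934])}
top {'mtx': array([[611.50656992,   0.        , 311.01254008],
       [  0.        , 611.50656992, 241.24203741],
       [  0.        ,   0.        ,   1.        ]]), 'xyz': array([ 338.83805918,    6.29520393, 1385.62846996]), 'attitude': array([-0.69802337, -0.04675857,  0.0436582 ,  0.71321173])}
```

View pics/scene0.png

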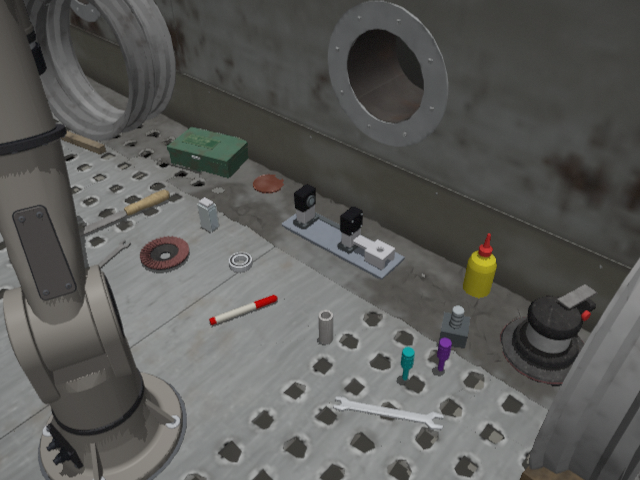

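View pics/top0.png

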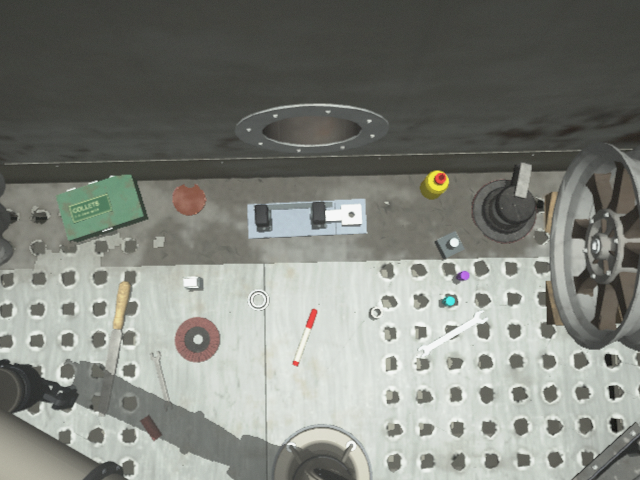

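The scene view shows the gauge with its lamp head at (304,195), receiver head at (350,220) and flange hole near (378,250). The pin stands in its dark block at (457,318), the cell is at (207,214), the bottle at (480,272), and the look-alikes at (407,362) and (444,355). In the top view the hole is at (350,215), the pin at (454,242), the cell at (192,283) and the bottle at (436,185).

```bash
python3 - <<'E'
from h import *
D={n:np.load(f"{n}0.npz") for n in("scene","top")}
C={n:vision.calibration(n) for n in D}
T=cloud(C["top"],D["top"]["d"]); S=cloud(C["scene"],D["scene"]["d"])
def reg(P,x0,y0,w,zl,zh): 
    m=(abs(P[...,0]-x0)<w)&(abs(P[...,1]-y0)<w)&(P[...,2]>zl)&(P[...,2]<zh); return P[m]
for nm,(u,v) in dict(hole=(350,215),pin=(454,242),cell=(192,282),bottle=(436,185),lamp=(262,214),rec=(319,212),flange=(342,220)).items():
    p=pt(C["top"],D["top"]["d"],u,v); print(nm,p.round(1), "scene px of it",proj(C["scene"],p).round(1))
def rect(P):
    (c,s,a)=cv2.minAreaRect(P[:,:2].astype(np.float32)); return np.round(c,1),np.round(s,1),round(a,1),len(P),P[:,2].mean().round(1)
p=lambda u,v:pt(C["top"],D["top"]["d"],u,v)
f=p(342,220);c=p(192,282);l=p(262,214);k=p(319,212);pn=p(454,242)
for nm,P in dict(top=T,scene=S).items():
    print(nm,"bar",rect(reg(P,f[0],k[1],200,7,16)))
    print(" flange",rect(reg(P,f[0],f[1]-10,40,34,46)))
    print(" lamp",rect(reg(P,l[0],l[1],40,90,102))," rec",rect(reg(P,k[0],k[1],40,90,102)))
    print(" pin",rect(reg(P,pn[0],pn[1],25,70,82))," rest",rect(reg(P,pn[0],pn[1],40,34,46)))
    print(" cell",rect(reg(P,c[0],c[1],40,56,66)),"cap",rect(reg(P,c[0],c[1],40,66,76)))
for n,b in dict(scene=[(340,225,410,275),(430,295,485,350),(185,190,230,240)],top=[(330,195,370,235),(430,225,475,265),(172,262,212,302)]).items():
    row=[cv2.resize(D[n]["im"][y0:y1,x0:x1],(260,260),interpolation=cv2.INTER_CUBIC) for x0,y0,x1,y1 in b]
    globals()[n]=np.hstack(row)
cv2.imwrite("pics/crops.png",np.vstack([scene,top]))
E
```

```text
hole [576.2 -80.4  -1.7] scene px of it [381.7 261.4]
pin [ 498.6 -297.3   78.9] scene px of it [459.6 305.9]
cell [425.  267.6  74. ] scene px of it [208.5 199.1]
bottle [ 622.5 -262.6   88. ] scene px of it [479.3 255.8]
lamp [564.9 113.3 101.5] scene px of it [306.7 186.8]
rec [567.1  -8.2  98.1] scene px of it [352.5 210.6]
flange [557.7 -59.5  43.4] scene px of it [368.9 244.8]
top bar (array([514.5,  -8.1]), array([313.7, 399.8]), 0.0, 5886, np.float64(10.3))
 flange (array([570.9, -66.8]), array([71.7, 44.2]), 88.7, 479, np.float64(38.9))
 lamp (array([565.7, 114.2]), array([45.6, 30.2]), 0.3, 253, np.float64(95.8))  rec (array([568.4,  -7.7]), array([45. , 29.4]), 2.7, 251, np.float64(95.8))
 pin (array([ 498.9, -298.9]), array([18.3, 18.7]), 25.7, 64, np.float64(74.6))  rest (array([ 498.9, -298.9]), array([45.4, 48.3]), 25.2, 332, np.float64(39.0))
 cell (array([425.1, 271.2]), array([31.9, 23.9]), 90.0, 72, np.float64(61.4)) cap (array([424.5, 272. ]), array([28. , 19.3]), 88.7, 95, np.float64(69.7))
scene bar (array([513.8,  -8.4]), array([311.6, 400.1]), 0.1, 3196, np.float64(9.9))
 flange (array([564.8, -66.9]), array([47.7, 74.9]), 0.6, 450, np.float64(37.1))
 lamp (array([560.2, 116.2]), array([45.4, 31.1]), 3.2, 178, np.float64(93.6))  rec (array([562.6,  -8.6]), array([45.3, 29.4]), 3.2, 202, np.float64(93.7))
 pin (array([ 491.9, -298.3]), array([18. , 19.2]), 76.9, 92, np.float64(73.4))  rest (array([ 493.7, -298.4]), array([50.1, 46.1]), 25.2, 454, np.float64(37.9))
 cell (array([417.4, 273.6]), array([26.2, 39. ]), 10.7, 100, np.float64(61.5)) cap (array([420.9, 272.6]), array([17. , 29.5]), 0.3, 46, np.float64(67.5))
```

View pics/crops.png

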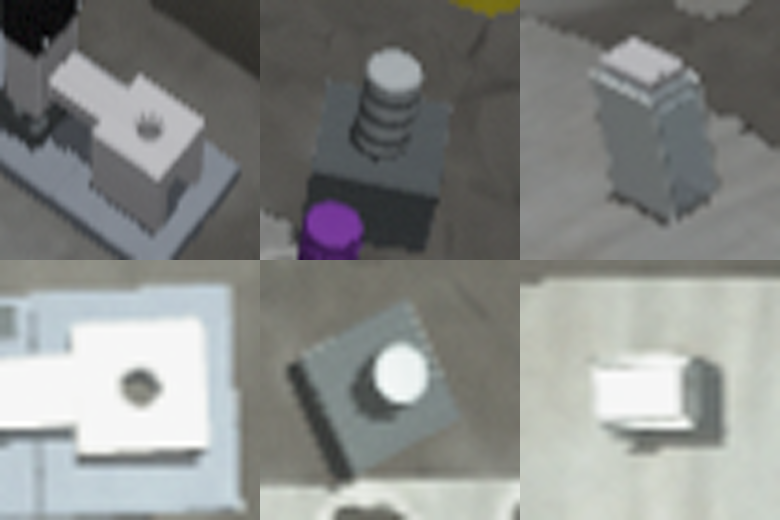

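The two views agree: pin at about (497,-298), flange hole at about (567,-83), cell at about (423,272). The cell's long axis lies along world y, which is nearly the gauge's beam direction. The crops show the round flange hole and the ribbed pin head. I'll turn the tool so it closes along world x and go over the pin.

```bash
python3 -m inch '[{"wz":0.15,"jaw":-0.05},{"wz":0.15},{"wz":0.15},{"wz":0.15},{"wz":0.15},{"wz":0.15},{"wz":0.15},{"wz":0.072},{"x":-46,"y":15},{"x":-46,"y":15},{"x":-46,"y":15},{"x":-46,"y":15}]' 40; python3 -m inch '[{"x":-46,"y":15},{"x":-46,"y":15},{"x":-46,"y":15},{"x":-46,"y":15},{"x":-46,"y":15},{"x":-46,"y":15},{"x":-46,"y":15},{"x":-46,"y":15},{"x":-46,"y":15},{"x":-46,"y":15},{},{}]'
```

```text
invalid input
invalid input
```

```bash
python3 -m inch '[{"x":0,"y":0,"z":0,"wx":0,"wy":0,"wz":0.14,"jaw":-0.05}]' 40; python3 -m inch '[{"wz":0.15,"jaw":-0.05}]'; python3 -m inch '[{"x":0,"y":0,"z":0,"wx":0,"wy":0,"wz":0.14}]'; python3 -c "
from plant import r;print(r.state()['eef_rot'],r.state()['gripper_width'])"
```

```text
time: 0.2
tcp_pos: [238.4, 495.1, 252.5]
eef_rot: [-0.0, 0.292, 0.956, -0.001]
contact_force: [-0.1, -0.6, -0.4]
gripper_width: 72.9
grasp_force: 0.0
[-1.90077475e-04  2.91795664e-01  9.56480310e-01 -8.18794570e-04] 72.89359207713026invalid input
invalid input
```

```bash
python3 -m inch '[{"x":0,"y":0,"z":0,"wx":0,"wy":0,"wz":0.14,"jaw":-0.05},{"x":0,"y":0,"z":0,"wx":0,"wy":0,"wz":0.14,"jaw":-0.05},{"x":0,"y":0,"z":0,"wx":0,"wy":0,"wz":0.14,"jaw":-0.05},{"x":0,"y":0,"z":0,"wx":0,"wy":0,"wz":0.14,"jaw":-0.05},{"x":0,"y":0,"z":0,"wx":0,"wy":0,"wz":0.14,"jaw":-0.05},{"x":0,"y":0,"z":0,"wx":0,"wy":0,"wz":0.14,"jaw":-0.05},{"x":0,"y":0,"z":0,"wx":0,"wy":0,"wz":0.14,"jaw":-0.05},{"x":-46,"y":15,"z":0,"wx":0,"wy":0,"wz":0,"jaw":-0.05},{"x":-46,"y":15,"z":0,"wx":0,"wy":0,"wz":0,"jaw":-0.05},{"x":-46,"y":15,"z":0,"wx":0,"wy":0,"wz":0,"jaw":-0.05},{"x":-46,"y":15,"z":0,"wx":0,"wy":0,"wz":0,"jaw":-0.05}]'; python3 -m inch '[{"x":-46,"y":15,"z":0,"wx":0,"wy":0,"wz":0,"jaw":-0.05},{"x":-46,"y":15,"z":0,"wx":0,"wy":0,"wz":0,"jaw":-0.05},{"x":-46,"y":15,"z":0,"wx":0,"wy":0,"wz":0,"jaw":-0.05},{"x":-46,"y":15,"z":0,"wx":0,"wy":0,"wz":0,"jaw":-0.05},{"x":-46,"y":15,"z":0,"wx":0,"wy":0,"wz":0,"jaw":-0.05},{"x":-46,"y":15,"z":0,"wx":0,"wy":0,"wz":0,"jaw":-0.05},{"x":-46,"y":15,"z":0,"wx":0,"wy":0,"wz":0,"jaw":-0.05},{"x":-46,"y":15,"z":0,"wx":0,"wy":0,"wz":0,"jaw":-0.05},{"x":-46,"y":15,"z":0,"wx":0,"wy":0,"wz":0,"jaw":-0.05},{"x":-46,"y":15,"z":0,"wx":0,"wy":0,"wz":0,"jaw":-0.05},{"x":-46,"y":15,"z":0,"wx":0,"wy":0,"wz":0,"jaw":-0.05},{"x":0,"y":0,"z":0,"wx":0,"wy":0,"wz":0,"jaw":-0.05}]'; python3 -c "
from plant import vision; print(vision.calibration('wrist'))"
```

```text
time: 1.3
tcp_pos: [299.1, 309.6, 252.8]
eef_rot: [0.0, 0.706, 0.708, -0.0]
contact_force: [1.9, -0.3, 0.9]
gripper_width: 40.7
grasp_force: 0.0
time: 2.5
tcp_pos: [463.8, -202.7, 252.8]
eef_rot: [0.002, 0.711, 0.703, -0.004]
contact_force: [-1.2, 0.3, 0.4]
gripper_width: 40.7
grasp_force: 0.0
{'mtx': array([[421.11881295,   0.        , 315.39474001],
       [  0.        , 421.11881295, 245.48624609],
       [  0.        ,   0.        ,   1.        ]]), 'xyz': array([ 464.21927322, -128.49910337,  372.43273862]), 'attitude': array([ 0.9885847 , -0.15055806,  0.00227782, -0.00523251])}
```

```bash
python3 - <<'E'
from h import *
im,d,c=snap("wrist"); cv2.imwrite("pics/w1.png",im); np.savez("w1.npz",im=im,d=d,xyz=c["xyz"],attitude=c["attitude"],mtx=c["mtx"])
for n,P in dict(pin=(497,-298,76),hole=(567,-83,40),rest=(497,-298,40)).items(): print(n,proj(c,P).round(1))
E
```

```text
pin [360.3 338. ]
hole [458.8  46.3]
rest [356.2 317.1]
```

View pics/w1.png

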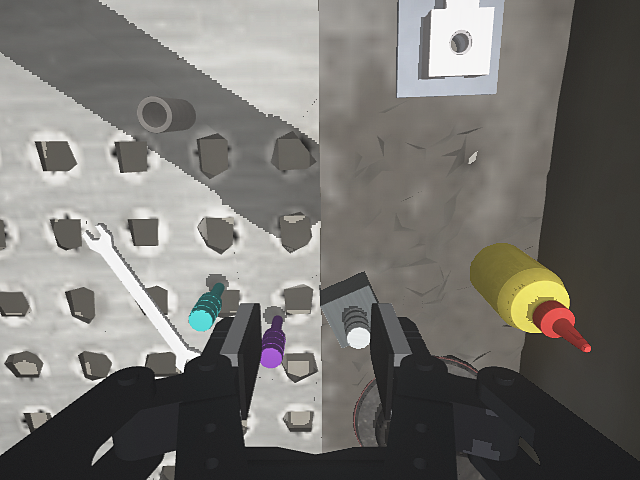

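The wrist view shows the pin's top disc at (357,338), the flange hole at (460,42), the purple look-alike at (272,357) and the bottle well to the right. Next I measure these precisely and cross the rays with those from the other cameras.

```bash
cat >> h.py <<'E'
def load(f,name=None):
    z=np.load(f); c=vision.calibration(name) if name else {k:z[k] for k in("mtx","xyz","attitude")}
    return z["im"],z["d"],c
def blob(im,box,f,near):
    """centroid of contour (of mask f(gray)) in box nearest to the point near"""
    x0,y0,x1,y1=box; g=cv2.resize(cv2.cvtColor(im[y0:y1,x0:x1],cv2.COLOR_BGR2GRAY),None,fx=4,fy=4,interpolation=cv2.INTER_CUBIC)
    cs,_=cv2.findContours(f(g).astype(np.uint8),cv2.RETR_LIST,cv2.CHAIN_APPROX_NONE); best=None
    for k in cs:
        m=cv2.moments(k)
        if m["m00"]<60: continue
        p=((m["m10"]/m["m00"]+.5)/4-.5+x0,(m["m01"]/m["m00"]+.5)/4-.5+y0); e=np.hypot(p[0]-near[0],p[1]-near[1])
        if best is None or e<best[0]: best=(e,p,m["m00"]/16,cv2.minAreaRect(k)[1])
    return best
def cross(rs):
    A=np.zeros((3,3));b=np.zeros(3);Ms=[]
    for o,d in rs:
        d=d/np.linalg.norm(d);M=np.eye(3)-np.outer(d,d);A+=M;b+=M@o;Ms.append((M,o))
    p=np.linalg.solve(A,b); return p.round(1),[round(float(np.linalg.norm(M@(p-o))),1) for M,o in Ms]
E
python3 - <<'E'
from h import *
W=load("w1.npz");T=load("top0.npz","top");S=load("scene0.npz","scene")
def go(nm,spec,z):
    rs=[]
    for V,box,f,near in spec:
        b=blob(V[0],box,f,near); print(nm,np.round(b[1],1),round(b[2]),np.round(np.array(b[3])/4,1),"onz",onz(V[2],*b[1],z).round(1)); rs.append(ray(V[2],*b[1]))
    for i in((0,1),(0,2),(0,1,2)): print("  ",i,cross([rs[j] for j in i]))
lt=lambda t:(lambda g:g>t)
dk=lambda t:(lambda g:g<t)
go("pintop",[(W,(340,322,375,352),lt(215),(357,338)),(T,(445,233,463,252),lt(215),(454,242)),(S,(445,300,470,330),lt(150),(458,311))],76)
go("hole",[(W,(440,25,480,62),dk(200),(460,42)),(T,(340,205,362,226),dk(215),(351,214.5)),(S,(368,240,392,260),dk(125),(380,250))],40)
d=W[1]; print("pin wrist depth pt",pt(W[2],d,357,338).round(1),"flange",pt(W[2],d,440,45).round(1),"purple",pt(W[2],d,272,357).round(1))
s=r.state();print(s["tcp_pos"])
E
```

```text
pintop [358.4 337.7] 362 [21.  22.2] onz [ 495.5 -297.7   76. ]
pintop [454. 242.] 50 [8.  7.8] onz [ 498.9 -297.9   76. ]
pintop [458.  309.5] 59 [ 7.2 10.2] onz [ 492.2 -298.5   76. ]
   (0, 1) (array([ 497.2, -297.6,   76.4]), [1.7, 1.7])
   (0, 2) (array([ 495. , -298.1,   73.9]), [0.9, 0.9])
   (0, 1, 2) (array([ 496.9, -298.3,   73. ]), [1.5, 2.4, 1.9])
hole [459.5  42.4] 289 [20.  18.2] onz [567.2 -80.4  40. ]
hole [351.1 214.1] 31 [6.4 6.2] onz [571.1 -80.4  40. ]
hole [379.6 249.6] 11 [2.5 5.8] onz [563.  -82.3  40. ]
   (0, 1) (array([571.2, -80. ,  31.8]), [1.6, 1.6])
   (0, 2) (array([568.5, -79.2,  34.6]), [0.6, 0.6])
   (0, 1, 2) (array([570.2, -79.4,  33.7]), [0.9, 2.4, 1.7])
pin wrist depth pt [ 494.6 -299.2   73.8] flange [553.4 -82.   40. ] purple [ 426.  -316.7   72.4]
[ 463.88812579 -198.53143192  252.57380252]
```

Heights agree: pin top 73–76 mm against 76, and hole about 34–40 mm against 40. So the pin is at (496,-298) and the hole at about (568,-80). The move goes over the pin and down with the jaws half open.

```bash
python3 -m inch '[{"x":-34,"y":11,"z":20,"wx":0,"wy":0,"wz":0,"jaw":-0.05},{"x":-33,"y":11,"z":30,"wx":0,"wy":0,"wz":0,"jaw":-0.05},{"x":-33,"y":11,"z":30,"wx":0,"wy":0,"wz":0,"jaw":-0.05},{"x":0,"y":0,"z":30,"wx":0,"wy":0,"wz":0,"jaw":-0.05},{"x":0,"y":0,"z":30,"wx":0,"wy":0,"wz":0,"jaw":-0.05},{"x":0,"y":0,"z":0,"wx":0,"wy":0,"wz":0,"jaw":-0.05},{"x":0,"y":0,"z":0,"wx":0,"wy":0,"wz":0,"jaw":-0.05}]'; python3 - <<'E'
from h import *
im,d,c=snap("wrist"); cv2.imwrite("pics/w2.png",im); s=r.state(); print(s["tcp_pos"],s["eef_rot"])
print(proj(c,(496,-298,76)))
b=blob(im,(240,250,400,440),lambda g:g>200,proj(c,(496,-298,76))); print(b, onz(c,*b[1],76))
E
```

```text
time: 3.25
tcp_pos: [498.6, -292.2, 113.4]
eef_rot: [-0.001, 0.706, 0.709, 0.0]
contact_force: [-0.7, -0.2, 0.4]
gripper_width: 40.6
grasp_force: 0.0
[ 499.29949033 -293.17531156  114.64118738] [7.48222869e-04 7.05733743e-01 7.08476556e-01 5.42043696e-04]
[311.11441368 318.14078042]
(np.float64(89.02460117913924), (261.16759002770084, 391.834025854109), 22.5625, (20.806259155273438, 25.637434005737305)) [ 474.20804549 -333.58832577   76.        ]
```

View pics/w2.png

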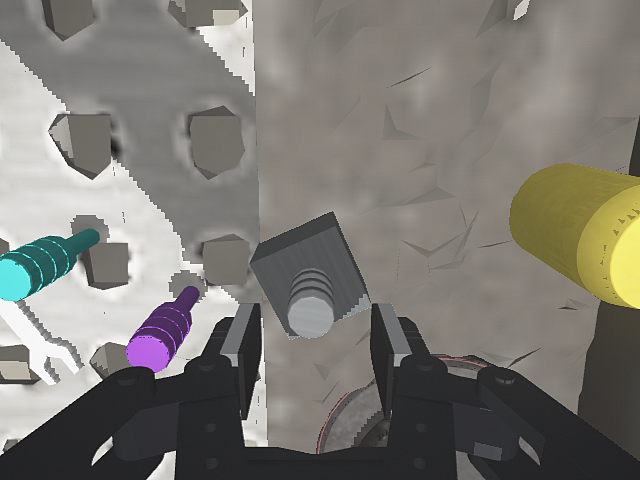

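The pin top shows at (311,317), between the pads at columns 260 and 372, as predicted for (496,-298). A small correction, then down and grip.

```bash
python3 -m inch '[{"x":-5,"y":-2.5,"z":0,"wx":0,"wy":0,"wz":0,"jaw":-0.05},{"x":0,"y":0,"z":18,"wx":0,"wy":0,"wz":0,"jaw":-0.05},{"x":0,"y":0,"z":18,"wx":0,"wy":0,"wz":0,"jaw":-0.05},{"x":0,"y":0,"z":16,"wx":0,"wy":0,"wz":0,"jaw":-0.05},{"x":0,"y":0,"z":0,"wx":0,"wy":0,"wz":0,"jaw":-0.05},{"x":0,"y":0,"z":0,"wx":0,"wy":0,"wz":0,"jaw":-0.05}]'; python3 -m inch '[{"x":0,"y":0,"z":0,"wx":0,"wy":0,"wz":0,"jaw":-1},{"x":0,"y":0,"z":0,"wx":0,"wy":0,"wz":0,"jaw":-1},{"x":0,"y":0,"z":0,"wx":0,"wy":0,"wz":0,"jaw":-1},{"x":0,"y":0,"z":0,"wx":0,"wy":0,"wz":0,"jaw":-1},{"x":0,"y":0,"z":0,"wx":0,"wy":0,"wz":0,"jaw":-1}]' 40
```

```text
time: 3.9
tcp_pos: [496.1, -299.3, 61.9]
eef_rot: [0.0, 0.706, 0.708, 0.0]
contact_force: [0.2, 0.3, 0.0]
gripper_width: 40.2
grasp_force: 0.0
time: 4.4
tcp_pos: [496.1, -299.6, 62.4]
eef_rot: [0.001, 0.706, 0.708, 0.0]
contact_force: [-1.7, 0.0, 6.5]
gripper_width: 19.2
grasp_force: 40.2
```

```bash
python3 -m inch '[{"x":0,"y":0,"z":-10,"wx":0,"wy":0,"wz":0,"jaw":-1},{"x":0,"y":0,"z":-20,"wx":0,"wy":0,"wz":0,"jaw":-1},{"x":0,"y":0,"z":-25,"wx":0,"wy":0,"wz":0,"jaw":-1},{"x":0,"y":0,"z":-20,"wx":0,"wy":0,"wz":0,"jaw":-1},{"x":0,"y":0,"z":0,"wx":0,"wy":0,"wz":0,"jaw":-1}]'; python3 -m inch '[{"x":20,"y":6.6,"z":0,"wx":0,"wy":0,"wz":0,"jaw":-1},{"x":36,"y":12,"z":0,"wx":0,"wy":0,"wz":0,"jaw":-1},{"x":36,"y":12,"z":0,"wx":0,"wy":0,"wz":0,"jaw":-1},{"x":36,"y":12,"z":0,"wx":0,"wy":0,"wz":0,"jaw":-1},{"x":36,"y":12,"z":0,"wx":0,"wy":0,"wz":0,"jaw":-1},{"x":36,"y":12,"z":0,"wx":0,"wy":0,"wz":0,"jaw":-1},{"x":18,"y":5.4,"z":0,"wx":0,"wy":0,"wz":0,"jaw":-1},{"x":0,"y":0,"z":0,"wx":0,"wy":0,"wz":0,"jaw":-1},{"x":0,"y":0,"z":0,"wx":0,"wy":0,"wz":0,"jaw":-1},{"x":0,"y":0,"z":0,"wx":0,"wy":0,"wz":0,"jaw":-1}]';python3 - <<'E'
from h import *
s=r.state(); im,d,c=snap("wrist"); cv2.imwrite("pics/w3.png",im); np.savez("w3.npz",im=im,d=d,xyz=c["xyz"],attitude=c["attitude"],mtx=c["mtx"]); print(s["tcp_pos"],s["eef_rot"],c["xyz"])
print(proj(c,(568,-80,40)))
E
```

```text
time: 4.9
tcp_pos: [497.4, -300.4, 139.5]
eef_rot: [0.003, 0.706, 0.708, 0.001]
contact_force: [-0.1, -1.4, -0.9]
gripper_width: 19.0
grasp_force: 39.6
time: 5.9
tcp_pos: [566.3, -82.9, 136.0]
eef_rot: [0.0, 0.707, 0.707, -0.001]
contact_force: [-1.1, -1.0, -1.5]
gripper_width: 18.6
grasp_force: 39.6
[566.28948484 -82.90840609 135.9859483 ] [ 7.49446041e-05  7.07450560e-01  7.06762323e-01 -8.47686763e-04] [565.83919624  -9.53266218 256.17661425]
[320.33162012 253.86084826]
```

View pics/w3.png

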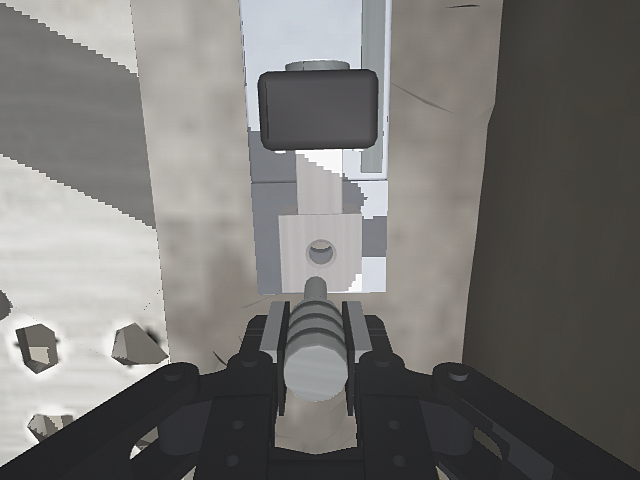

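The wrist view shows the hole at (320,252), the shank tip at about (315,280) and the head between the pads. I'll measure the pin axis and the hole with this same camera, so calibration offsets cancel.

```bash
python3 - <<'E'
from h import *
im,d,c=load("w3.npz"); g=cv2.cvtColor(im,cv2.COLOR_BGR2GRAY)
for row in(278,282,286,290,294): print(row,g[row,298:334].tolist())
for t in (130,140,150): print(t,blob(im,(295,225,345,272),lambda g:g<t,(320.5,252)))
s=r.state()["tcp_pos"]
for z in(79,85,95,115,133): print(z,proj(c,(s[0],s[1],z)).round(1))
# flange corners and depth checks
P=cloud(c,d); m=(abs(P[...,2]-40)<3)&(abs(P[...,0]-568)<40)&(P[...,1]<-50)&(P[...,1]>-106); q=P[m]; print("flange x",q[:,0].min(),q[:,0].max(),"y",q[:,1].min(),"z",np.median(q[:,2]))
q=P[(d>0)&(P[...,2]>90)&(P[...,2]<104)&(abs(P[...,0]-568)<40)&(P[...,1]>-40)]; print("rec",cv2.minAreaRect(q[:,:2].astype(np.float32)),np.median(q[:,2]))
E
```

```text
278 [181, 182, 180, 183, 182, 183, 184, 185, 184, 185, 185, 138, 98, 103, 109, 110, 110, 113, 114, 112, 110, 108, 104, 104, 150, 190, 185, 181, 180, 180, 181, 182, 181, 182, 184, 184]
282 [181, 180, 180, 182, 182, 184, 187, 191, 90, 102, 106, 108, 110, 111, 111, 112, 114, 114, 115, 115, 114, 114, 112, 111, 111, 105, 99, 104, 193, 183, 181, 181, 181, 182, 185, 184]
286 [181, 180, 181, 181, 183, 187, 163, 90, 104, 106, 107, 108, 110, 109, 112, 113, 115, 114, 115, 115, 113, 113, 113, 111, 111, 106, 105, 99, 123, 189, 182, 182, 181, 183, 183, 183]
290 [181, 182, 181, 182, 185, 189, 138, 94, 106, 107, 107, 109, 111, 111, 113, 114, 115, 115, 116, 115, 114, 114, 114, 112, 112, 109, 105, 100, 105, 191, 180, 178, 178, 180, 180, 181]
294 [136, 134, 135, 134, 135, 133, 97, 104, 108, 108, 108, 109, 111, 112, 114, 113, 115, 115, 116, 117, 115, 115, 113, 113, 111, 108, 106, 103, 104, 144, 138, 137, 139, 138, 139, 140]
130 (np.float64(2.58055264428767), (320.549269574715, 254.58008225817463), 305.1875, (69.71549987792969, 94.06037139892578))
140 (np.float64(2.582567580431452), (320.5451821901793, 254.58217231748506), 320.75, (72.60962677001953, 95.10066986083984))
150 (np.float64(0.9277097965772884), (320.32320784187, 252.91070851510744), 386.8125, (99.14887237548828, 100.09284973144531))
79 [317.6 287. ]
85 [317.6 292.2]
95 [317.7 301.7]
115 [317.9 324.3]
133 [318.1 349.9]
flange x 545.6934254693174 590.6655642775305 y -103.0980753962971 z 39.590732942169524
rec ((566.587890625, -7.47114372253418), (44.278076171875, 28.99634552001953), 1.4498692750930786) 96.40206531949823
```

The offset from pin to hole is about +2.6 mm in world x and +1.9 mm in world y. I'll apply it, descend until the tip is just above the mouth, and check again.

```bash
python3 -m inch '[{"x":1.9,"y":2.6,"z":0,"wx":0,"wy":0,"wz":0,"jaw":-1},{"x":0,"y":0,"z":10,"wx":0,"wy":0,"wz":0,"jaw":-1},{"x":0,"y":0,"z":12,"wx":0,"wy":0,"wz":0,"jaw":-1},{"x":0,"y":0,"z":8,"wx":0,"wy":0,"wz":0,"jaw":-1},{"x":0,"y":0,"z":0,"wx":0,"wy":0,"wz":0,"jaw":-1},{"x":0,"y":0,"z":0,"wx":0,"wy":0,"wz":0,"jaw":-1},{"x":0,"y":0,"z":0,"wx":0,"wy":0,"wz":0,"jaw":-1}]';python3 - <<'E'
from h import *
s=r.state(); im,d,c=snap("wrist"); print(s["tcp_pos"],s["eef_rot"])
x,y=map(int,proj(c,(568,-80,40)).round()); print(x,y)
k=im[y-45:y+55,x-60:x+60]; cv2.imwrite("pics/w4.png",cv2.resize(k,None,fx=5,fy=5,interpolation=cv2.INTER_CUBIC)); print("origin",x-60,y-45)
g=cv2.cvtColor(im,cv2.COLOR_BGR2GRAY); e=[]
for row in range(y+8,y+26,4):
    w=np.where(g[row,x-25:x+25]<130)[0]+x-25; print(row,w.min(),w.max(),(w.min()+w.max())/2)
E
```

```text
time: 6.65
tcp_pos: [570.2, -79.0, 106.6]
eef_rot: [0.0, 0.706, 0.708, 0.0]
contact_force: [-0.2, -0.6, -0.9]
gripper_width: 18.7
grasp_force: 39.6
[570.20003771 -79.04082982 106.58829569] [3.42519521e-04 7.06378117e-01 7.07834597e-01 1.47775258e-04]
312 281
origin 252 236
289 305 326 315.5
293 304 326 315.0
297 304 326 315.0
301 287 331 309.0
305 287 335 311.0
```

View pics/w4.png

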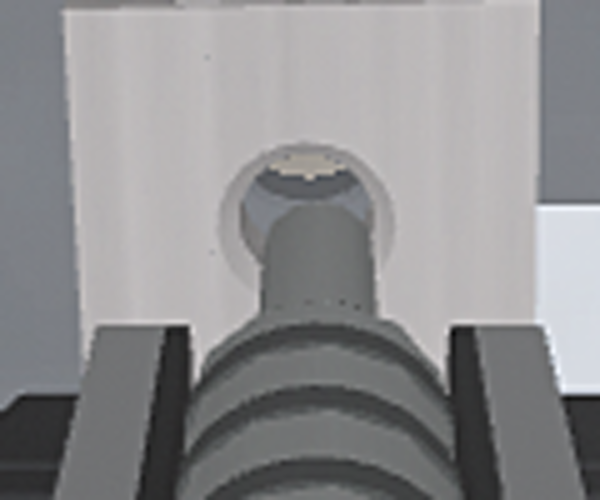

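```bash
python3 - <<'E'
from h import *
c=vision.calibration("wrist"); s=r.state(); print(s["tcp_pos"])
print("hole",onz(c,313.4,279.4,40).round(1))
for z in(46,48.6,51): print("tip far edge",z,onz(c,315.4,276,z).round(1))
print([proj(c,(s[0],s[1]+k,48.6)).round(1) for s in [s["tcp_pos"]] for k in(0,1.2)], proj(c,s["tcp_pos"]+[0,1,-40]))
E
```

```text
[570.28461367 -79.01881643 106.73061742]
hole [568.6 -79.3  40. ]
tip far edge 46 [569.5 -75.2  46. ]
tip far edge 48.6 [569.5 -74.2  48.6]
tip far edge 51 [569.5 -73.3  51. ]
[array([317.1, 285.8]), array([317.1, 283.4])] [317.27434502 300.27292912]
```

```bash
python3 -m inch '[{"x":-2,"y":-1,"z":0,"wx":0,"wy":0,"wz":0,"jaw":-1},{"x":0,"y":0,"z":0,"wx":0,"wy":0,"wz":0,"jaw":-1},{"x":0,"y":0,"z":0,"wx":0,"wy":0,"wz":0,"jaw":-1},{"x":0,"y":0,"z":0,"wx":0,"wy":0,"wz":0,"jaw":-1}]'
```

```text
time: 7.1
tcp_pos: [569.0, -80.8, 106.4]
eef_rot: [0.0, 0.706, 0.708, 0.0]
contact_force: [-0.8, 0.5, 0.2]
gripper_width: 19.0
grasp_force: 39.6
```

```bash
python3 -m inch '[{"x":0,"y":0,"z":4,"wx":0,"wy":0,"wz":0,"jaw":-1},{"x":0,"y":0,"z":4,"wx":0,"wy":0,"wz":0,"jaw":-1},{"x":0,"y":0,"z":4,"wx":0,"wy":0,"wz":0,"jaw":-1},{"x":0,"y":0,"z":4,"wx":0,"wy":0,"wz":0,"jaw":-1},{"x":0,"y":0,"z":4,"wx":0,"wy":0,"wz":0,"jaw":-1},{"x":0,"y":0,"z":0,"wx":0,"wy":0,"wz":0,"jaw":-1}]'
```

```text
time: 7.7
tcp_pos: [568.4, -80.7, 85.5]
eef_rot: [-0.001, 0.706, 0.708, -0.0]
contact_force: [-0.3, -0.5, -0.3]
gripper_width: 18.8
grasp_force: 39.6
```

```bash
python3 -m inch '[{"x":0,"y":0,"z":6,"wx":0,"wy":0,"wz":0,"jaw":-1},{"x":0,"y":0,"z":6,"wx":0,"wy":0,"wz":0,"jaw":-1},{"x":0,"y":0,"z":5,"wx":0,"wy":0,"wz":0,"jaw":-1},{"x":0,"y":0,"z":3,"wx":0,"wy":0,"wz":0,"jaw":-1},{"x":0,"y":0,"z":2,"wx":0,"wy":0,"wz":0,"jaw":-1},{"x":0,"y":0,"z":1,"wx":0,"wy":0,"wz":0,"jaw":-1},{"x":0,"y":0,"z":0,"wx":0,"wy":0,"wz":0,"jaw":-1}]'
```

```text
time: 8.4
tcp_pos: [568.9, -80.9, 63.3]
eef_rot: [-0.0, 0.706, 0.708, -0.0]
contact_force: [-0.1, 0.8, -0.7]
gripper_width: 19.3
grasp_force: 39.6
```

```bash
python3 -m inch '[{"x":0,"y":0,"z":1,"wx":0,"wy":0,"wz":0,"jaw":-1},{"x":0,"y":0,"z":1,"wx":0,"wy":0,"wz":0,"jaw":-1},{"x":0,"y":0,"z":0,"wx":0,"wy":0,"wz":0,"jaw":-1}]'
```

```text
time: 8.7
tcp_pos: [569.2, -81.0, 62.5]
eef_rot: [0.0, 0.706, 0.708, 0.0]
contact_force: [-0.7, 0.8, 4.9]
gripper_width: 19.3
grasp_force: 41.0
```

```bash
python3 -m inch '[{"x":0,"y":0,"z":1,"wx":0,"wy":0,"wz":0,"jaw":-1},{"x":0,"y":0,"z":0.5,"wx":0,"wy":0,"wz":0,"jaw":-1},{"x":0,"y":0,"z":0,"wx":0,"wy":0,"wz":0,"jaw":-1}]'
```

```text
time: 9.0
tcp_pos: [569.2, -81.0, 62.4]
eef_rot: [-0.0, 0.706, 0.708, 0.001]
contact_force: [-5.6, 2.2, 13.2]
gripper_width: 18.8
grasp_force: 44.0
```

The pin is seated, stopping at z 62.4 with 13 N. I'll release it, rise clear and look at the pin and gauge on the way to the cell.

```bash
python3 -m inch '[{"x":0,"y":0,"z":-1,"wx":0,"wy":0,"wz":0,"jaw":-0.05},{"x":0,"y":0,"z":0,"wx":0,"wy":0,"wz":0,"jaw":-0.05},{"x":0,"y":0,"z":0,"wx":0,"wy":0,"wz":0,"jaw":-0.05},{"x":0,"y":0,"z":0,"wx":0,"wy":0,"wz":0,"jaw":-0.05},{"x":0,"y":0,"z":-20,"wx":0,"wy":0,"wz":0,"jaw":-0.05},{"x":0,"y":0,"z":-40,"wx":0,"wy":0,"wz":0,"jaw":-0.05},{"x":0,"y":0,"z":-45,"wx":0,"wy":0,"wz":0,"jaw":-0.05},{"x":0,"y":0,"z":-45,"wx":0,"wy":0,"wz":0,"jaw":-0.05},{"x":0,"y":0,"z":-35,"wx":0,"wy":0,"wz":0,"jaw":-0.05},{"x":30,"y":0,"z":0,"wx":0,"wy":0,"wz":0,"jaw":-0.05},{"x":30,"y":0,"z":0,"wx":0,"wy":0,"wz":0,"jaw":-0.05}]'; python3 -m inch '[{"x":20,"y":0,"z":0,"wx":0,"wy":0,"wz":0,"jaw":-0.05},{"x":0,"y":0,"z":0,"wx":0,"wy":0,"wz":0,"jaw":-0.05},{"x":0,"y":0,"z":0,"wx":0,"wy":0,"wz":0,"jaw":-0.05},{"x":0,"y":0,"z":0,"wx":0,"wy":0,"wz":0,"jaw":-0.05}]'; python3 - <<'E'
from h import *
s=r.state(); im,d,c=snap("wrist"); cv2.imwrite("pics/w5.png",im); np.savez("w5.npz",im=im,d=d,xyz=c["xyz"],attitude=c["attitude"],mtx=c["mtx"])
print(s["tcp_pos"],s["eef_rot"]); P=cloud(c,d)
def reg(x0,y0,w,zl,zh):
    q=P[(d>0)&(abs(P[...,0]-x0)<w)&(abs(P[...,1]-y0)<w)&(P[...,2]>zl)&(P[...,2]<zh)]
    return (cv2.minAreaRect(q[:,:2].astype(np.float32)),np.median(q[:,2]).round(1),len(q)) if len(q)>5 else None
print("lamp",reg(565,115,40,90,104)); print("rec",reg(567,-8,40,90,104)); print("pin",reg(568,-80,20,66,86)); print("barlvl",reg(567,53,30,5,20))
print("proj lamp/rec/mid/pin",[proj(c,p).round() for p in((564,115,97),(567,-8,97),(566,54,12),(568.5,-79.5,76))])
E
```

```text
time: 10.1
tcp_pos: [569.4, -21.9, 247.5]
eef_rot: [0.001, 0.708, 0.707, 0.001]
contact_force: [1.0, 1.1, -0.8]
gripper_width: 40.5
grasp_force: 0.0
time: 10.5
tcp_pos: [568.5, -2.9, 245.8]
eef_rot: [0.0, 0.707, 0.707, -0.001]
contact_force: [-0.4, -0.4, 0.3]
gripper_width: 40.7
grasp_force: 0.0
[568.50008384  -2.87548117 245.77835416] [ 4.66035228e-04  7.07297646e-01  7.06915479e-01 -5.72585583e-04]
lamp (((563.295166015625, 117.24063110351562), (43.5675163269043, 29.340303421020508), 0.985104501247406), np.float64(96.4), 3890)
rec (((566.3785400390625, -7.308908462524414), (43.80366134643555, 29.227598190307617), 1.3721994161605835), np.float64(96.4), 2627)
pin (((568.4241333007812, -79.00741577148438), (19.491565704345703, 19.642621994018555), 2.3425164222717285), np.float64(75.4), 603)
barlvl (((566.9699096679688, 53.00969696044922), (59.969703674316406, 59.9389533996582), 89.97845458984375), np.float64(11.9), 5554)
proj lamp/rec/mid/pin [array([309.,  37.]), array([315., 241.]), array([314., 139.]), array([317., 323.])]
```

View pics/w5.png

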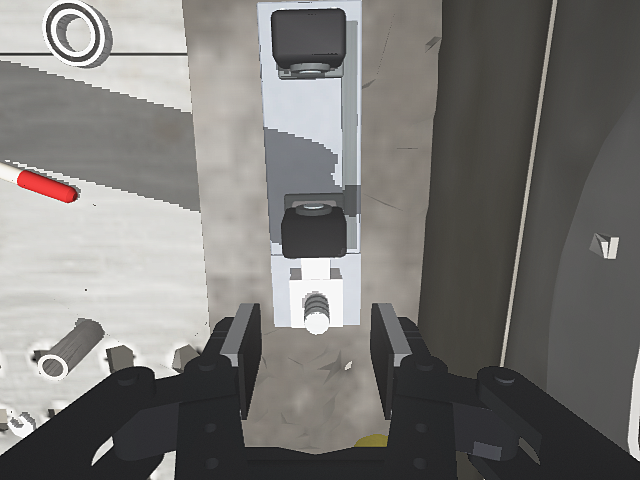

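The view shows the pin home, with its head at (317,320) and its top measured 75.4 mm up against 76. The heads are at (309,37) and (315,230), so beam_middle is about (565,55) with gauge yaw +1.4°. Next I go to the cell for a closer look.

```bash
python3 -m inch '[{"x":32,"y":-24,"z":0,"wx":0,"wy":0,"wz":0,"jaw":0.35},{"x":32,"y":-24,"z":0,"wx":0,"wy":0,"wz":0,"jaw":0.35},{"x":32,"y":-24,"z":0,"wx":0,"wy":0,"wz":0,"jaw":0.35},{"x":32,"y":-24,"z":0,"wx":0,"wy":0,"wz":0,"jaw":0.35},{"x":32,"y":-24,"z":10,"wx":0,"wy":0,"wz":0,"jaw":0.35},{"x":32,"y":-26,"z":20,"wx":0,"wy":0,"wz":0,"jaw":0.35},{"x":0,"y":0,"z":20,"wx":0,"wy":0,"wz":0,"jaw":0.35},{"x":0,"y":0,"z":0,"wx":0,"wy":0,"wz":0,"jaw":0.35},{"x":0,"y":0,"z":0,"wx":0,"wy":0,"wz":0,"jaw":0.35},{"x":0,"y":0,"z":0,"wx":0,"wy":0,"wz":0,"jaw":0.35}]'; python3 - <<'E'
from h import *
s=r.state(); im,d,c=snap("wrist"); cv2.imwrite("pics/w6.png",im); np.savez("w6.npz",im=im,d=d,xyz=c["xyz"],attitude=c["attitude"],mtx=c["mtx"])
print(s["tcp_pos"],s["eef_rot"]); P=cloud(c,d)
for a,b in((66,76),(56,65)):
    q=P[(d>0)&(abs(P[...,0]-422)<45)&(abs(P[...,1]-272)<45)&(P[...,2]>a)&(P[...,2]<b)]; print(a,b,cv2.minAreaRect(q[:,:2].astype(np.float32)),np.median(q[:,2]),len(q))
print([proj(c,p).round() for p in((422,272,70),(422,272,0))])
E
```

```text
time: 11.55
tcp_pos: [424.2, 189.3, 197.0]
eef_rot: [0.001, 0.708, 0.706, 0.001]
contact_force: [0.7, -0.5, 0.2]
gripper_width: 57.4
grasp_force: 0.0
[424.18920874 189.26221223 197.02939632] [0.00073027 0.70779279 0.70641893 0.0010633 ]
66 76 ((423.2339782714844, 274.0667724609375), (17.969470977783203, 27.947860717773438), 2.042243003845215) 69.52535191028412 1682
56 65 ((423.1966247558594, 273.9803771972656), (24.038230895996094, 33.779998779296875), 1.6679859161376953) 61.51072171172436 725
[array([312., 100.]), array([313., 104.])]
```

View pics/w6.png

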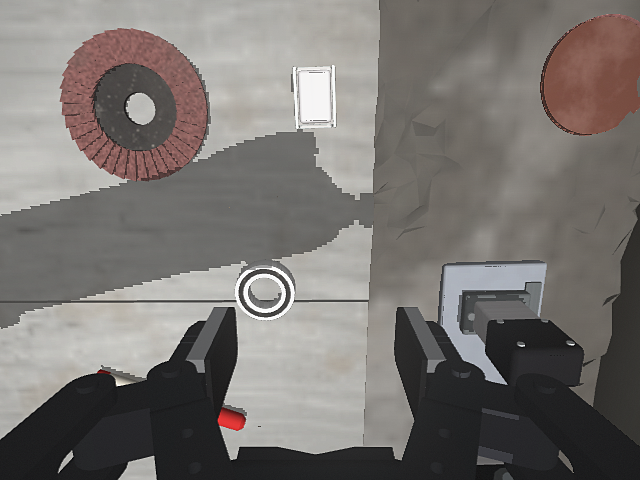

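The cell is at (315,98), measured (423.2,274.0), 24.0 x 33.8 mm with yaw +1.7°, glass top at 61.5 and cap at 69.5, all as stated. Next I check the camera-to-pad offset on the visible side faces of the fingers.

```bash
python3 - <<'E'
from h import *
im,d,c=load("w6.npz"); P=cloud(c,d); s=r.state(); Rt=rot(s["eef_rot"]); Q=(P-s["tcp_pos"])@Rt
for cols in(range(190,240,6),range(396,446,6)):
    for row in(330,350): print([(u,*Q[row,u].round(1).tolist()) for u in cols if d[row,u]>0])
m=(d>0)&(abs(Q[...,2]-5)<17)&(abs(Q[...,1])<60)&(abs(Q[...,0])<30); q=Q[m]
for lo,hi in((-60,-20),(20,60)):
    k=q[(q[:,1]>lo)&(q[:,1]<hi)]; print(len(k),k.min(0).round(1),k.max(0).round(1), np.percentile(k[:,0],[50,90,98]).round(1))
E
```

```text
[(190, 5.8, -42.2, 5.1), (196, 5.9, -40.2, 4.9), (202, 9.8, -36.0, -2.3), (208, 10.4, -33.8, -3.5), (214, 10.4, -32.0, -3.5), (220, 10.3, -30.2, -3.3), (226, 8.3, -29.2, 0.5), (232, 3.2, -29.4, 9.9), (238, -97.2, -65.8, 197.2)]
[(190, 6.0, -38.6, -7.7), (196, 10.0, -34.6, -14.6), (202, 10.0, -32.9, -14.5), (208, 10.2, -31.1, -14.9), (214, 10.2, -29.4, -14.8), (220, 6.2, -29.4, -8.1), (232, -3.6, -29.5, 8.2), (238, -115.6, -66.7, 196.2)]
[(396, 0.1, 28.2, 15.8), (402, 5.3, 28.2, 6.0), (408, 9.9, 28.1, -2.6), (414, 10.4, 29.7, -3.4), (420, 10.2, 31.7, -3.1), (426, 10.0, 33.6, -2.7), (432, 6.1, 37.7, 4.6), (438, 6.4, 39.5, 4.1), (444, 6.3, 41.6, 4.2)]
[(396, -5.9, 27.9, 12.2), (402, -1.1, 28.2, 4.2), (408, 3.8, 28.1, -4.1), (414, 8.0, 28.2, -11.1), (420, 10.2, 28.9, -14.8), (426, 9.8, 30.8, -14.2), (432, 10.3, 32.2, -14.9), (438, 9.8, 34.2, -14.1), (444, 6.2, 38.0, -8.1)]
2564 [-12.7 -43.3 -12. ] [ 11.1 -29.1  19.1] [ 6.3 10.4 10.7]
2562 [-12.2  27.8 -12. ] [11.1 42.  19.2] [ 6.2 10.4 10.7]
```

Pads and camera agree within 0.7 mm, so the target TCP is (423.8, 274.3) with a 1.6° turn. The sequence is over, down to z 39 and grip.

```bash
python3 -m inch '[{"x":28,"y":-0.1,"z":10,"wx":0,"wy":0,"wz":0,"jaw":0.35},{"x":29,"y":-0.1,"z":20,"wx":0,"wy":0,"wz":0,"jaw":0.35},{"x":28,"y":-0.2,"z":20,"wx":0,"wy":0,"wz":0,"jaw":0.35},{"x":0,"y":0,"z":30,"wx":0,"wy":0,"wz":-0.03,"jaw":0.35},{"x":0,"y":0,"z":10,"wx":0,"wy":0,"wz":0,"jaw":0.35},{"x":0,"y":0,"z":0,"wx":0,"wy":0,"wz":0,"jaw":0.35},{"x":0,"y":0,"z":0,"wx":0,"wy":0,"wz":0,"jaw":0.35},{"x":0,"y":0,"z":0,"wx":0,"wy":0,"wz":0,"jaw":0.35},{"x":0,"y":0,"z":0,"wx":0,"wy":0,"wz":0,"jaw":0.35}]'; python3 - <<'E'
from h import *
s=r.state(); im,d,c=snap("wrist"); s2=r.state(); print(s["tcp_pos"],s2["tcp_pos"],s["eef_rot"]); Q=(cloud(c,d)-s2["tcp_pos"])@rot(s2["eef_rot"]); W=cloud(c,d)
for a,b in((66,76),(56,65)):
    m=(d>0)&(abs(Q[...,1])<24)&(abs(Q[...,0])<45)&(W[...,2]>a)&(W[...,2]<b); q=Q[m]; print(a,b,cv2.minAreaRect(q[:,:2].astype(np.float32)) if len(q) else None,len(q))
cv2.imwrite("pics/w7.png",im)
E
```

```text
time: 12.5
tcp_pos: [422.8, 275.9, 107.2]
eef_rot: [0.0, 0.696, 0.718, 0.001]
contact_force: [0.5, 0.2, 0.6]
gripper_width: 57.4
grasp_force: 0.0
[422.78842461 275.88512744 107.15840218] [422.53477677 276.00254641 106.96154   ] [6.50835872e-05 6.96067812e-01 7.17974760e-01 1.35714826e-03]
66 76 ((-1.6010246276855469, 0.7355489730834961), (28.396011352539062, 17.85748863220215), 0.7749523520469666) 2714
56 65 ((-1.7162132263183594, 0.6465044021606445), (24.048290252685547, 34.362518310546875), 89.81644439697266) 1404
```

The cell is aligned in the tool frame, with a residual of (-1.0, +1.3) mm. I'll correct that, go down and close.

```bash
python3 -m inch '[{"x":-1,"y":1.3,"z":0,"wx":0,"wy":0,"wz":0,"jaw":0.35},{"x":0,"y":0,"z":17,"wx":0,"wy":0,"wz":0,"jaw":0.35},{"x":0,"y":0,"z":18,"wx":0,"wy":0,"wz":0,"jaw":0.35},{"x":0,"y":0,"z":17,"wx":0,"wy":0,"wz":0,"jaw":0.35},{"x":0,"y":0,"z":16,"wx":0,"wy":0,"wz":0,"jaw":0.35},{"x":0,"y":0,"z":0,"wx":0,"wy":0,"wz":0,"jaw":0.35},{"x":0,"y":0,"z":0,"wx":0,"wy":0,"wz":0,"jaw":0.35},{"x":0,"y":0,"z":0,"wx":0,"wy":0,"wz":0,"jaw":0.35}]'; python3 -m inch '[{"x":0,"y":0,"z":0,"wx":0,"wy":0,"wz":0,"jaw":-1},{"x":0,"y":0,"z":0,"wx":0,"wy":0,"wz":0,"jaw":-1},{"x":0,"y":0,"z":0,"wx":0,"wy":0,"wz":0,"jaw":-1},{"x":0,"y":0,"z":0,"wx":0,"wy":0,"wz":0,"jaw":-1},{"x":0,"y":0,"z":0,"wx":0,"wy":0,"wz":0,"jaw":-1},{"x":0,"y":0,"z":0,"wx":0,"wy":0,"wz":0,"jaw":-1}]' 40
```

```text
time: 13.35
tcp_pos: [424.0, 275.3, 38.8]
eef_rot: [0.0, 0.696, 0.718, 0.001]
contact_force: [-0.2, 0.6, 0.8]
gripper_width: 57.7
grasp_force: 0.0
time: 13.95
tcp_pos: [423.6, 275.2, 38.5]
eef_rot: [-0.0, 0.696, 0.718, 0.001]
contact_force: [-1.4, -0.3, 4.8]
gripper_width: 23.5
grasp_force: 40.0
```

Gripped, with the opening at 23.5 mm. I lift straight up first, then carry the cell high over the gap.

```bash
python3 -m inch '[{"x":0,"y":0,"z":-8,"wx":0,"wy":0,"wz":0,"jaw":-1},{"x":0,"y":0,"z":-15,"wx":0,"wy":0,"wz":0,"jaw":-1},{"x":0,"y":0,"z":-25,"wx":0,"wy":0,"wz":0,"jaw":-1},{"x":0,"y":0,"z":-35,"wx":0,"wy":0,"wz":0,"jaw":-1},{"x":0,"y":0,"z":-35,"wx":0,"wy":0,"wz":0,"jaw":-1},{"x":0,"y":0,"z":-30,"wx":0,"wy":0,"wz":0,"jaw":-1},{"x":0,"y":0,"z":-20,"wx":0,"wy":0,"wz":0,"jaw":-1},{"x":0,"y":0,"z":0,"wx":0,"wy":0,"wz":0,"jaw":-1}]'; python3 -m inch '[{"x":-15,"y":9,"z":0,"wx":0,"wy":0,"wz":0,"jaw":-1},{"x":-25,"y":15,"z":0,"wx":0,"wy":0,"wz":0,"jaw":-1},{"x":-35,"y":21,"z":0,"wx":0,"wy":0,"wz":0,"jaw":-1},{"x":-35,"y":21,"z":0,"wx":0,"wy":0,"wz":0,"jaw":-1},{"x":-35,"y":21,"z":0,"wx":0,"wy":0,"wz":0,"jaw":-1},{"x":-35,"y":21,"z":0,"wx":0,"wy":0,"wz":0,"jaw":-1},{"x":-25,"y":15,"z":0,"wx":0,"wy":0,"wz":0,"jaw":-1},{"x":-19,"y":12,"z":0,"wx":0,"wy":0,"wz":0,"jaw":-1},{"x":0,"y":0,"z":0,"wx":0,"wy":0,"wz":0,"jaw":-1},{"x":0,"y":0,"z":0,"wx":0,"wy":0,"wz":0,"jaw":-1},{"x":0,"y":0,"z":0,"wx":0,"wy":0,"wz":0,"jaw":-1}]'; python3 - <<'E'
from h import *
im,d,c=snap("wrist"); s=r.state(); cv2.imwrite("pics/w8.png",im); W=cloud(c,d); Q=(W-s["tcp_pos"])@rot(s["eef_rot"])
print(s["tcp_pos"],s["eef_rot"],s["grasp_force"])
# cell glass shoulder / cap top, relative to TCP
m=(d>0)&(abs(Q[...,1])<10)&(abs(Q[...,0])<30)&(Q[...,2]<-15)&(Q[...,2]>-50); q=Q[m]; print("cell cap",cv2.minAreaRect(q[:,:2].astype(np.float32)),np.median(q[:,2]),len(q))
for n,y0 in(("lamp",117),("rec",-7)):
    q=W[(d>0)&(abs(W[...,0]-565)<40)&(abs(W[...,1]-y0)<40)&(W[...,2]>90)&(W[...,2]<104)]; print(n,cv2.minAreaRect(q[:,:2].astype(np.float32)),len(q))
E
```

```text
time: 14.75
tcp_pos: [424.8, 275.5, 208.6]
eef_rot: [0.0, 0.696, 0.718, 0.003]
contact_force: [0.1, -0.0, -1.8]
gripper_width: 23.6
grasp_force: 39.4
time: 15.85
tcp_pos: [564.1, 57.0, 204.6]
eef_rot: [-0.001, 0.695, 0.719, -0.001]
contact_force: [-0.3, 0.3, -1.4]
gripper_width: 23.7
grasp_force: 39.5
[564.29636593  57.16927642 204.90801119] [-1.05423454e-03  6.94787927e-01  7.19213809e-01 -3.49317309e-04] 39.480194449424744
cell cap ((0.5028533935546875, 0.0038938522338867188), (19.991392135620117, 33.541107177734375), 89.99838256835938) -30.17825803415795 8835
lamp ((563.6724853515625, 117.30319213867188), (43.797637939453125, 28.764301300048828), 1.0935566425323486) 4318
rec ((0.0, 0.0), (0.0, 0.0), 0.0) 0
```

View pics/w8.png

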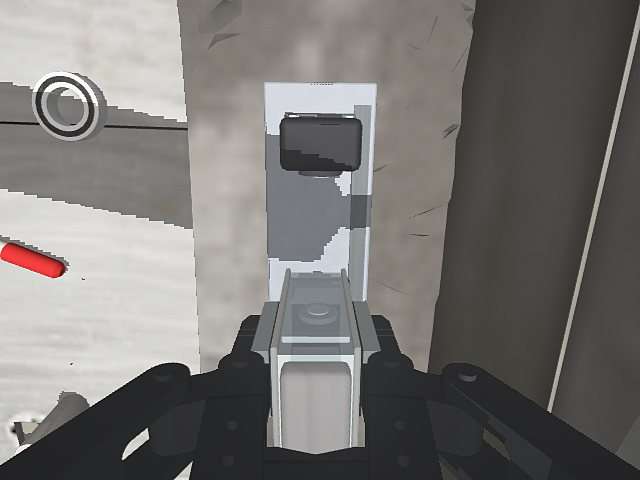

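The view shows the cell clean between the pads, the lamp head at (320,143), and everything in line. After a small correction I'll go down into the gap in two parts.

```bash
python3 -m inch '[{"x":-1.5,"y":1.4,"z":10,"wx":0,"wy":0,"wz":0.008,"jaw":-1},{"x":0,"y":0,"z":15,"wx":0,"wy":0,"wz":0,"jaw":-1},{"x":0,"y":0,"z":15,"wx":0,"wy":0,"wz":0,"jaw":-1},{"x":0,"y":0,"z":15,"wx":0,"wy":0,"wz":0,"jaw":-1},{"x":0,"y":0,"z":10,"wx":0,"wy":0,"wz":0,"jaw":-1},{"x":0,"y":0,"z":0,"wx":0,"wy":0,"wz":0,"jaw":-1},{"x":0,"y":0,"z":0,"wx":0,"wy":0,"wz":0,"jaw":-1}]'; python3 -m inch '[{"x":0,"y":0,"z":10,"wx":0,"wy":0,"wz":0,"jaw":-1},{"x":0,"y":0,"z":15,"wx":0,"wy":0,"wz":0,"jaw":-1},{"x":0,"y":0,"z":15,"wx":0,"wy":0,"wz":0,"jaw":-1},{"x":0,"y":0,"z":10,"wx":0,"wy":0,"wz":0,"jaw":-1},{"x":0,"y":0,"z":6,"wx":0,"wy":0,"wz":0,"jaw":-1},{"x":0,"y":0,"z":0,"wx":0,"wy":0,"wz":0,"jaw":-1},{"x":0,"y":0,"z":0,"wx":0,"wy":0,"wz":0,"jaw":-1},{"x":0,"y":0,"z":0,"wx":0,"wy":0,"wz":0,"jaw":-1}]'
```

```text
time: 16.6
tcp_pos: [566.8, 53.9, 140.8]
eef_rot: [0.0, 0.699, 0.716, -0.0]
contact_force: [0.4, -0.3, -1.3]
gripper_width: 23.7
grasp_force: 39.5
time: 17.4
tcp_pos: [567.3, 53.8, 85.4]
eef_rot: [0.0, 0.699, 0.716, 0.001]
contact_force: [0.2, -0.0, -0.2]
gripper_width: 23.6
grasp_force: 39.5
```

```bash
python3 -m inch '[{"x":1.5,"y":-1.5,"z":2,"wx":0,"wy":0,"wz":0,"jaw":-1},{"x":0,"y":0,"z":0,"wx":0,"wy":0,"wz":0,"jaw":-1},{"x":0,"y":0,"z":0,"wx":0,"wy":0,"wz":0,"jaw":-1},{"x":0,"y":0,"z":0,"wx":0,"wy":0,"wz":0,"jaw":-1},{"x":0,"y":0,"z":0,"wx":0,"wy":0,"wz":0,"jaw":-1}]'; python3 - <<'E'
from h import *
im,d,c=snap("wrist"); s=r.state(); W=cloud(c,d); Q=(W-s["tcp_pos"])@rot(s["eef_rot"])
print(s["tcp_pos"],s["eef_rot"],s["grasp_force"],s["contact_force"],abs(s["dq"]).max())
def st(n,q): print(n,len(q),(cv2.minAreaRect(q[:,:2].astype(np.float32)),np.median(q[:,2]).round(1)) if len(q)>5 else "")
box=lambda W,d,x,y,w,a,b: W[(d>0)&(abs(W[...,0]-x)<w)&(abs(W[...,1]-y)<w)&(W[...,2]>a)&(W[...,2]<b)]
st("cap",box(W,d,565,55,18,111.5,118)); st("lamp",box(W,d,563,117,40,90,104))
t=cv2.cvtColor(im,cv2.COLOR_BGR2GRAY)
im,d,c=snap("scene"); W=cloud(c,d)
st("pin sc",box(W,d,565,-80,22,66,82)); st("lamp sc",box(W,d,562,116,40,90,104)); st("rec sc",box(W,d,564,-8,30,90,104)); st("bottle",box(W,d,622,-262,40,60,150))
im,d,c=snap("top"); W=cloud(c,d)
st("pin top",box(W,d,570,-80,22,66,82)); st("bottle top",box(W,d,622,-262,40,60,150))
E
```

```text
time: 17.9
tcp_pos: [565.2, 55.3, 82.9]
eef_rot: [0.0, 0.699, 0.716, 0.0]
contact_force: [-0.3, -0.3, -0.2]
gripper_width: 23.5
grasp_force: 39.5
[565.16816247  55.3087113   82.84766153] [3.83426884e-05 6.98574834e-01 7.15536999e-01 5.18270853e-05] 39.476988315582275 [-0.53263161 -0.05288129 -1.23619443] 0.0009675358673488913
cap 6380 (((565.0592041015625, 57.03828811645508), (35.998687744140625, 24.68071937561035), 0.341621994972229), np.float64(113.9))
lamp 18308 (((563.6390991210938, 117.37041473388672), (44.318687438964844, 28.931766510009766), 0.9528671503067017), np.float64(96.4))
pin sc 77 (((565.7742919921875, -80.17158508300781), (22.222240447998047, 17.856700897216797), 38.25112533569336), np.float64(72.3))
lamp sc 61 (((553.7125244140625, 122.70683288574219), (45.575157165527344, 23.02002716064453), 32.55691146850586), np.float64(93.7))
rec sc 197 (((563.0128173828125, -8.233078002929688), (44.16659164428711, 28.985137939453125), 2.320324659347534), np.float64(93.7))
bottle 789 (((630.6187744140625, -262.16998291015625), (62.58755874633789, 75.5008316040039), 0.1469084769487381), np.float64(83.2))
pin top 69 (((570.5851440429688, -80.21510314941406), (19.399728775024414, 17.373666763305664), 0.5064877271652222), np.float64(75.0))
bottle top 472 (((630.9102783203125, -267.4949645996094), (51.14744186401367, 48.983150482177734), 43.46099090576172), np.float64(85.3))
```

The cell's cap top is at about 114 mm, which puts its middle at about 75 mm. It is centred at (565,56) against beam_middle (565,55), still and without contact force, and the pin is home. Handing in.

```bash
python3 -c "
from plant import r; print(r.finish_job())"
```

```text
the job is handed in; nothing more can be done
None
```

I handed the job in after about 18 s of robot time, but no verdict came back. At my last check the pin was home in the flange and released, and the glass cell was held still by its frosted faces at the beam's middle, about 1 mm off, without touching the gauge.

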